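Sweep the carrot slices off the board into the tray

TASK

With your fingertips, gently sweep the three carrot slices along the chopping board and off its end into the plain tray, the one without dividers, so that all three end up lying inside it. Only push the slices: do not pinch, lift or press down hard on them. Leave the two garlic bulbs on the board where they are.

Things in the scene. Friction and masses are not known exactly. Their poses are not given: they have to be found in the camera images.
- board: wooden chopping board, fixed, 220 mm (its x) x 380 mm (its y) x 16 mm high; origin at the centre of its underside, top 16 mm above. At yaw 0 its x points away from the robot, its y to the left. Two slices lie near its long edges (about 75 mm either side of its centre line along y), the third on that line, in a row with the two garlic bulbs, in any order
- plain_tray: plain shallow steel tray with one undivided space, where the slices go. Fixed; 220 mm (its x, along the board's short side) x 126 mm (its y) x 13 mm high, its rim 3 mm lower than the board's top; walls 3 mm, floor 2 mm; butts against one short end of the board (2 mm gap), which end varies. Origin at the centre of its underside; axes as the board's
- divided_tray: like the plain tray, but with three dividers (four compartments); not for the slices. Fixed; 220 mm (its x, along the board's short side) x 126 mm (its y) x 13 mm high, its rim 3 mm lower than the board's top; walls 3 mm, floor 2 mm; butts against one short end of the board (2 mm gap), which end varies. Origin at the centre of its underside; axes as the board's
- slice_1: carrot slice: orange disc lying flat on the board at the start, 36 mm diameter, 13 mm thick, about 14 g, loose, slides (friction as carrot on wood), all three slices alike; origin at the centre of its underside, z its axis
- slice_2: carrot slice: orange disc lying flat on the board at the start, 36 mm diameter, 13 mm thick, about 14 g, loose, slides (friction as carrot on wood), all three slices alike; origin at the centre of its underside, z its axis
- slice_3: carrot slice: orange disc lying flat on the board at the start, 36 mm diameter, 13 mm thick, about 14 g, loose, slides (friction as carrot on wood), all three slices alike; origin at the centre of its underside, z its axis
- slice_1_center (a point): the middle of slice_1, 6.5 mm above its underside
- slice_2_center (a point): the middle of slice_2, 6.5 mm above its underside
- slice_3_center (a point): the middle of slice_3, 6.5 mm above its underside
- garlic_small: garlic bulb, about 53 mm across, 52 mm high, 28 g, loose on the board near its centre line; origin at the centre of its underside. Not to be moved
- garlic_large: garlic bulb, about 61 mm across, 59 mm high, 42 g, loose on the board near its centre line; origin at the centre of its underside. Not to be moved
Things that resemble listed ones, but are neither listed nor needed, are in the scene too. Leave any black or pink look-alike of the slice_1 alone. Leave any blue or purple look-alike of the slice_2 alone.

How it is judged:
By the outcome, as a careful person would: the job done as asked, in the order asked, and still so for the second after the job is handed in, with the robot touching nothing.
It also fails if it takes over 67 s, if anything falls off the work surface, if the arm or the gripper's body presses on something with over 40 N, if the wrist force passes 120 N, or if a joint passes its speed limit or range.

ROBOT

A 6-joint arm with a two-finger parallel gripper is mounted at the origin on a cart in front of the work surface, level with it; the furniture and walls round the work are solid. World frame = base frame: x ahead of the robot, y to its left, z up, the work surface at z = 0. Lengths are in m, angles in degrees, forces in N, time in s.
With the tool pointing down it reaches from about 0.4 to 0.825 m from the base axis. Payload 7 kg.
Tool frame: the origin (TCP) lies on the centre line of the jaws, within the pads' length; the fingertips stand 19 mm ahead of it and the grasp point (between the pads) is the TCP (r.tip_extent is the distance from the TCP to the fingertips, in m); z points along the fingers, y is the line along which they close (so a half turn about z gives the same grasp; the last joint's range is limited). The gripper opens to 88 mm and grips with 3 to 60 N. Pads are 19 mm wide; open, the fingers measure 130 mm over their backs; the gripper's body (78 mm by 193 mm) begins 47 mm behind the grasp point.
Start: joints at [80.22, 20.546, 0.682, 0, -70.136, -16.507], TCP at [0.299, 0.605, 0.246] pointing down, gripper open.
Joint ranges: [-176.03, 176.03], [-82.01, 121.73], [-58.28, 71.71], [-173.87, 95.51], [-174.79, -0.11], [-173.66, 173.66]. Speed limits (degrees/s): [136.94, 136.94, 172.46, 180, 180, 180].

INTERFACE

Orientations are given as [roll, pitch, yaw] about the fixed x, y, z axes, in that order (R = Rz(yaw) Ry(pitch) Rx(roll)).
In Python, from plant import r gives the robot as it stands. The module is installed in compiled form; this text tells all that it offers.
- The arm moves only by the tool jog_arm, never from a script. Its argument "deltas" is a list that holds one entry, the list of rows, each a list of 5 numbers: the opening, from -1 (shut) to 1 (fully open), then the shift along the world's x, y, z in cm, then the turn about the world's z in rad. In form: [[[claw, dx, dy, dz, turn], ...]]. A call has 1 to 8 rows; each row shifts and turns the commanded pose from where the row before left it; what a row does not reach is not made up. A row lasts 1/8 s, in which the tool goes at most 62.5 mm and 10.7 degrees, less where a joint would pass 70% of its speed; a pose out of reach is approached as far as the arm can. A call with a gripper value outside its range is refused whole. The fingers move at their own pace and stop on an object; "force" is the grip in N (left out, the last holds). Time passes only in rows, so rows that do not move let the fingers close. It gives the time, the measured TCP pose, the force, the opening and the grip force at its end, in the units of the state.
- r.get_state(): the state, without advancing time (a new reading comes with each control period).
- r.capture(name): name is "scene" or "top" or "wrist"; returns the picture (420x560x3 uint8, blue, green, red); there is no depth.
- r.camera_info(name): a dict with "fx", "fy", "cx", "cy" (pixels), "view" (4x4, takes a point from world to camera coordinates). Camera axes: x right, y up, looking along -z (the intrinsics and any distortion apply to the point x, -y, -z); pixel columns grow to the right and rows downward; lengths in m; the calibration is good to about 2 mm. The wrist camera is an equidistant fisheye: a pixel r from the principal point sees the ray r / f radians off the axis. A picture is of the moment at which its call begins: read the wrist's pose just before it. camera_info takes no time and is no camera call; for the wrist camera it gives the pose at the moment of the call.
- r.close_job(): hands the job in; it is judged then, once.
The state is a dict: "time_s": time; "joints": joint angles; "qd": joint speeds; "joint_torque": joint torques, N m; "tcp_pos": TCP position; "eef_rot": TCP orientation; "contact_force": force on the tool from outside, world axes, zero at the start; "moment": the same for the moment, N m; "gripper_width": finger opening in m; "gripper_force": force on a finger pad.
Only numpy, scipy, OpenCV 4.12 (cv2) and the standard library are available. Lean on these libraries where they do the work, as an engineer would, in place of code of your own. Each camera call takes 0.05 s, during which the arm holds its last target. There are 200 camera calls.

## Working session

There is one attempt and no reset: what is moved stays moved. The work goes in short steps, Python scripts to look and compute and a tool call to move; the robot and the scene stay as the last step left them, time stands still between calls to the robot, and variables do not carry over. Pictures are saved under pics/ and viewed, at most 10 in all, crops included, and the job is handed in when it is done.

Besides the shell and the picture viewer there is one more tool, called after "Emit:" as name(argument=value, ...), one argument or row to a line, values as JSON. jog_arm: Moves the arm, as the interface text tells. Its arguments: {"type":"object","properties":{"deltas":{"type":"array"},"force":{"type":"number"}},"required":["deltas"]}

```bash
mkdir -p pics; python3 - <<'E'
from plant import r
import cv2,numpy as np
for n in ("top","scene"):
    cv2.imwrite(f"pics/{n}0.png",r.capture(n))
    c=r.camera_info(n);print({k:np.round(v,3).tolist() for k,v in c.items()})
s=r.get_state();print(s["time_s"],s["tcp_pos"],s["eef_rot"],s["gripper_width"],r.tip_extent)
a=cv2.imread("pics/top0.png");b=cv2.imread("pics/scene0.png")
E
```

```text
{'fx': 449.341, 'fy': 449.341, 'cx': 280.381, 'cy': 200.871, 'view': [[0.114, -0.993, 0.006, -0.006], [0.967, 0.112, 0.228, -0.584], [-0.227, -0.02, 0.974, -1.047], [0.0, 0.0, 0.0, 1.0]]}
{'fx': 426.188, 'fy': 426.188, 'cx': 275.989, 'cy': 208.692, 'view': [[0.527, -0.85, -0.01, -0.245], [0.561, 0.339, 0.755, -0.375], [-0.639, -0.404, 0.655, -0.636], [0.0, 0.0, 0.0, 1.0]]}
0.1 [0.29876774 0.60481793 0.24473292] [ 1.79915641e+02 -8.08575532e-03 -2.62904457e+01] 0.0873032686172514 0.019
```

View pics/top0.png

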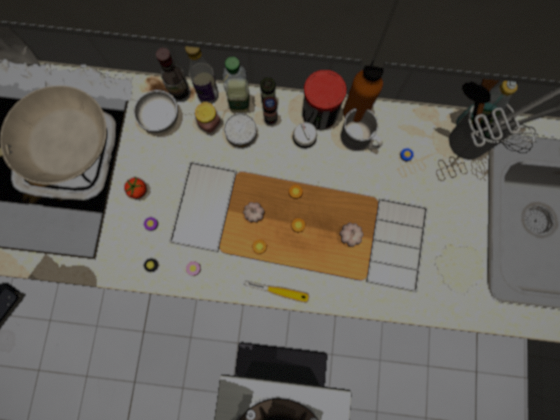

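View pics/scene0.png

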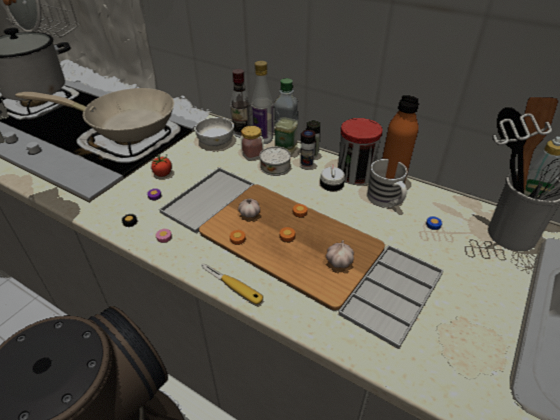

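The top view shows the plain tray on the left (+y) around (204,207) and the divided one on the right. The slices are at (295,191), (298,226) and (260,247). The small garlic at (254,212) sits between the middle slice and the plain tray, and the large garlic is at (351,235).

```bash
cat > h.py <<'E'
import cv2,numpy as np
from plant import r
def ray(c,u,v):
    V=np.array(c["view"]);R=V[:3,:3];o=-R.T@V[:3,3]
    return o,R.T@np.array([(u-c["cx"])/c["fx"],-(v-c["cy"])/c["fy"],-1])
def onz(c,u,v,z):
    o,d=ray(c,u,v);return o+d*(z-o[2])/d[2]
def proj(c,p):
    q=np.array(c["view"])@np.r_[p,1];return c["cx"]-c["fx"]*q[0]/q[2],c["cy"]+c["fy"]*q[1]/q[2]
def blobs(mask,lo,hi):
    n,l,s,ce=cv2.connectedComponentsWithStats(mask.astype(np.uint8))
    return [(ce[i],s[i]) for i in range(1,n) if lo<s[i,4]<hi],l
E
python3 - <<'E'
from h import *
for n in("top","scene"):
    c=r.camera_info(n);im=cv2.imread(f"pics/{n}0.png");h=cv2.cvtColor(im,cv2.COLOR_BGR2HSV)
    px=[(295,191),(298,226),(260,247),(275,200)] if n=="top" else [(300,210),(287,234),(237,236),(270,215)]
    print(n,[h[v,u].tolist() for u,v in px])
    m=cv2.inRange(h,(5,90,50),(28,255,255))
    cs,_=cv2.findContours(m,cv2.RETR_EXTERNAL,cv2.CHAIN_APPROX_NONE)
    b=max(cs,key=cv2.contourArea)
    hull=cv2.convexHull(b);q=cv2.approxPolyDP(hull,8,True)[:,0]
    P=[onz(c,u,v,.016) for u,v in q];print("board",q.tolist(),np.round(P,4).tolist())
    rp=np.array([onz(c,u,v,.016)[:2]*1000 for u,v in hull[:,0]],np.float32)
    print("rect",cv2.minAreaRect(rp))
    for s in (200,215,225):
      bm=np.zeros_like(m);cv2.drawContours(bm,[hull],-1,1,-1)
      k=(bm>0)&(h[...,1]>s)&(h[...,2]>110)
      bl,_=blobs(k,15,600)
      print(s,[(np.round(x,1).tolist(),int(t[4]),np.round(onz(c,*x,.0225 if 1 else 0)[:2],4).tolist()) for x,t in bl][:8])
    g=(bm>0)&(h[...,1]<90)
    bl,_=blobs(g,30,2000)
    print("garlic",[(np.round(x,1).tolist(),t.tolist(),np.round(onz(c,*x,.04)[:2],4).tolist()) for x,t in bl])
E
```

```text
top [[26, 169, 146], [27, 163, 144], [29, 154, 142], [15, 169, 119]]
board [[236, 174], [375, 198], [366, 277], [223, 252]] [[0.6509, 0.1868, 0.016], [0.6283, -0.1814, 0.016], [0.4227, -0.1725, 0.016], [0.4436, 0.1914, 0.016]]
rect ((536.8529052734375, 7.18170166015625), (379.486083984375, 218.85865783691406), 85.314697265625)
200 [([295.4, 190.8], 90, [0.6218, 0.0267]), ([298.4, 223.6], 63, [0.5369, 0.0099]), ([258.6, 241.5], 17, [0.4797, 0.1049])]
215 [([296.2, 188.6], 20, [0.6282, 0.0252])]
225 []
garlic [([253.4, 211.7], [244, 203, 20, 19, 281], [0.5507, 0.1266]), ([351.2, 234.1], [340, 223, 23, 23, 371], [0.5224, -0.1236])]
scene [[17, 174, 166], [19, 163, 150], [20, 156, 167], [15, 147, 125]]
board [[199, 227], [259, 185], [384, 246], [333, 309]] [[0.4498, 0.2013, 0.016], [0.6552, 0.1696, 0.016], [0.6145, -0.1886, 0.016], [0.4051, -0.1662, 0.016]]
rect ((530.0478515625, 5.02142333984375), (379.6565856933594, 226.18643188476562), 85.06133270263672)
200 []
215 []
225 []
garlic [([248.9, 207.6], [238, 199, 22, 18, 309], [0.5448, 0.1241]), ([339.9, 254.7], [326, 240, 28, 28, 538], [0.519, -0.1245])]
```

```bash
python3 - <<'E'
from h import *
res={}
for n in("top","scene"):
    c=r.camera_info(n);im=cv2.imread(f"pics/{n}0.png");h=cv2.cvtColor(im,cv2.COLOR_BGR2HSV)
    px=[(295,191),(298,226),(260,247)] if n=="top" else [(300,210),(287,234),(237,236)]
    out=[]
    for u,v in px:
        w=im[v-14:v+15,u-14:u+15].astype(np.float32)
        lab=cv2.cvtColor((w/255),cv2.COLOR_BGR2LAB);hh=h[v-14:v+15,u-14:u+15]
        bg=np.median(lab.reshape(-1,3),0);d=np.linalg.norm(lab-bg,axis=2)
        m=(d>9)&(hh[...,1]>110)
        bl,l=blobs(m,30,500);b=max(bl,key=lambda t:t[1][4])
        x=b[0]+[u-14,v-14];out.append(onz(c,*x,.0225));print(n,np.round(x,1),b[1].tolist(),np.round(out[-1],4))
        res.setdefault((len(out)),[]).append((c,x))
o=np.array([.5355,.0065]);a=np.radians(85.2);Y=np.array([np.cos(a),np.sin(a)]);X=np.array([Y[1],-Y[0]])
def tri(L):
    A=[];B=[]
    for c,x in L:
        p,d=ray(c,*x);d/=np.linalg.norm(d);M=np.eye(3)-np.outer(d,d);A.append(M);B.append(M@p)
    return np.linalg.solve(sum(A),sum(B))
for k,L in res.items():
    p=tri(L);print(k,np.round(p,4),"board",np.round([(p[:2]-o)@X,(p[:2]-o)@Y],4))
for g in ([.548,.1255],[.521,-.124]):print("garlic",np.round([(np.array(g)-o)@X,(np.array(g)-o)@Y],4))
E
python3 - <<'E'
import cv2
a=cv2.imread("pics/top0.png")[150:300,160:440];cv2.imwrite("pics/crop.png",cv2.resize(a,None,fx=2.8,fy=2.8))
E
```

```text
top [295.3 190.8] [8, 8, 14, 13, 136] [0.6219 0.027  0.0225]
top [298.  224.2] [9, 7, 11, 12, 107] [0.5353 0.0106 0.0225]
top [258.8 245. ] [8, 7, 11, 11, 78] [0.4709 0.1035 0.0225]
scene [299.6 210.5] [6, 8, 16, 14, 179] [0.6153 0.0259 0.0225]
scene [287.6 236.1] [6, 7, 17, 22, 245] [0.5252 0.0061 0.0225]
scene [237.5 237.3] [7, 8, 17, 15, 201] [0.4636 0.1003 0.0225]
1 [0.6226 0.0281 0.0164] board [0.085  0.0288]
2 [0.5367 0.0113 0.0105] board [0.0008 0.0049]
3 [0.4712 0.1049 0.014 ] board [-0.0724  0.0927]
garlic [0.0025 0.1196]
garlic [-0.0035 -0.1313]
```

View pics/crop.png

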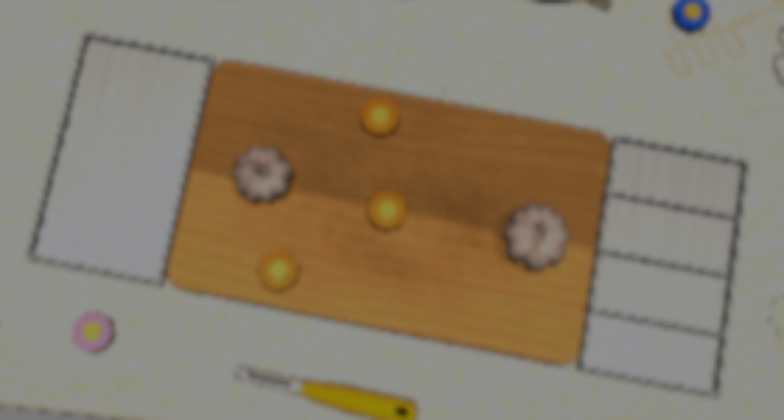

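The crop puts the slices at (380,116), (387,210) and (279,270). The middle slice must go round the small garlic (263,174). My plan:
1. Push the middle slice sideways towards the robot.
2. Sweep the near slice into the tray.
3. Sweep the middle slice, turning it inwards once it is past the garlic.
4. Sweep the far slice.

The fingers stay about 22 mm apart so they cradle each disc.

Emit:
jog_arm(
  deltas=[
    [[-0.5, 2.2, -5, -0.5, 0.031], [-0.5, 2.2, -5, -0.5, 0.031], [-0.5, 2.2, -5, -0.5, 0.031], [-0.5, 2.2, -5, -0.5, 0.031], [-0.5, 2.2, -5, -0.5, 0.031], [-0.5, 2.2, -5, -0.5, 0.031], [-0.5, 2.2, -5, -0.5, 0.031], [-0.5, 2.2, -5, -0.5, 0.031]],
  ],
)

```text
time_s: 1.1
tcp_pos: [0.4752, 0.2034, 0.2054]
eef_rot: [-180.0, 0.0, -12.0]
contact_force: [0.7, 0.2, -0.5]
gripper_width: 0.0221
gripper_force: 0.0
```

Emit:
jog_arm(
  deltas=[
    [[-0.5, 1.9, -4, -2, 0.025], [-0.5, 1.9, -4, -2, 0.025], [-0.5, 1.9, -4, -2, 0.025], [-0.5, 1.9, -4, -2, 0.025], [-0.5, 2, -3.7, -2, 0.025], [-0.5, 0, 0, 0, 0]],
  ],
)

```text
time_s: 1.85
tcp_pos: [0.5703, 0.0055, 0.1031]
eef_rot: [179.9, 0.2, -5.1]
contact_force: [0.3, -0.2, -0.8]
gripper_width: 0.0223
gripper_force: 0.0
```

```bash
python3 - <<'E'
from h import *
c=r.camera_info("wrist");im=r.capture("wrist");cv2.imwrite("pics/w1.png",im)
t=r.capture("top");cv2.imwrite("pics/t1.png",t[130:300,150:450])
s=r.get_state();print(s["tcp_pos"],s["eef_rot"]);print({k:np.round(v,4).tolist() for k,v in c.items()})
a=cv2.resize(t[140:290,160:440],(560,300));cv2.imwrite("pics/m1.png",np.vstack([im[:300],a]) )
E
```

```text
[0.57063753 0.0075966  0.10496252] [ 1.79967692e+02  7.24429423e-02 -5.00268548e+00]
{'fx': 325.1923, 'fy': 325.1923, 'cx': 282.399, 'cy': 209.7021, 'view': [[-0.0906, -0.9959, 0.0009, 0.0572], [0.9601, -0.0876, -0.2657, -0.5517], [0.2646, -0.0232, 0.9641, -0.4032], [0.0, 0.0, 0.0, 1.0]]}
```

View pics/m1.png

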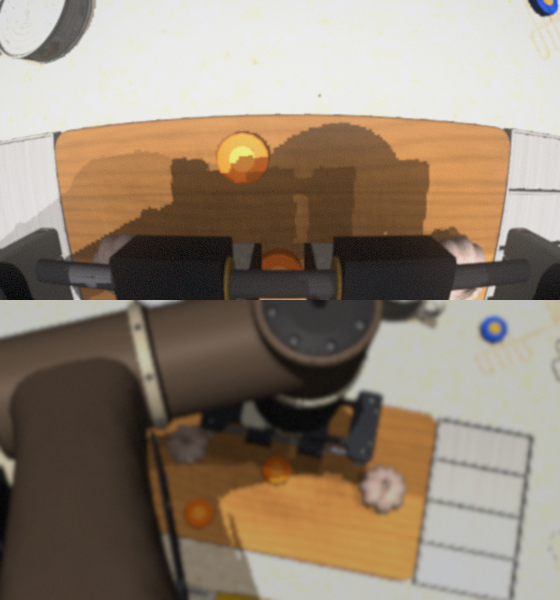

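The wrist view (upper half) shows the far slice at (243,157), the board's far corners near (57,133) and (510,128), and the middle slice at about (281,262) centred between the fingers. In the top view the tool sits between the two bulbs. I'll cast rays for the far slice and the far edge to check against the earlier calibration.

```bash
cat >> h.py <<'E'
def wz(c,u,v,z):
    V=np.array(c["view"]);R=V[:3,:3];o=-R.T@V[:3,3]
    x=(u-c["cx"])/c["fx"];y=(v-c["cy"])/c["fy"];t=np.hypot(x,y);k=np.sin(t)/t if t>1e-9 else 1
    d=R.T@np.array([x*k,-y*k,-np.cos(t)]);return o+d*(z-o[2])/d[2]
E
python3 - <<'E'
from h import *
c=r.camera_info("wrist")
for u,v,z in((243,157,.0225),(57,133,.016),(510,128,.016),(281,114,.016),(281,262,.025)):print(u,v,np.round(wz(c,u,v,z),4))
E
```

```text
243 157 [0.621  0.0304 0.0225]
57 133 [0.6616 0.1868 0.016 ]
510 128 [ 0.6328 -0.1871  0.016 ]
281 114 [0.648  0.0018 0.016 ]
281 262 [0.5423 0.0113 0.025 ]
```

Wrist and top views agree to a few millimetres: far slice (0.621,0.029), middle slice (0.536,0.011), near slice (0.471,0.104). Next I lower the fingers and start the sideways push.

Emit:
jog_arm(
  deltas=[
    [[-0.5, 0.4, 0, -2, 0], [-0.5, 0, 0, -2, 0], [-0.5, 0, 0, -1.6, 0], [-0.5, 0, 0, -0.9, 0], [-0.5, 0, 0, 0, 0]],
  ],
)

```text
time_s: 2.58
tcp_pos: [0.5747, 0.0084, 0.0403]
eef_rot: [180.0, 0.0, -4.9]
contact_force: [0.9, -0.1, 0.7]
gripper_width: 0.0219
gripper_force: 0.0
```

Emit:
jog_arm(
  deltas=[
    [[-0.5, -0.7, 0.1, 0, 0], [-0.5, -0.7, 0.1, 0, 0], [-0.5, -1, 0.1, 0, 0], [-0.5, -1.2, 0.1, 0, 0], [-0.5, -1.2, 0.1, 0, 0], [-0.5, -1.2, 0.1, 0, 0], [-0.5, -1.2, 0.1, 0, 0], [-0.5, -0.8, 0, 0, 0]],
  ],
)

```text
time_s: 3.58
tcp_pos: [0.4941, 0.0152, 0.0406]
eef_rot: [180.0, 0.0, -4.9]
contact_force: [0.6, 0.1, 0.3]
gripper_width: 0.0221
gripper_force: 0.0
```

Emit:
jog_arm(
  deltas=[
    [[-0.5, 0.8, 0, 1, 0], [-0.5, 0, 0, 2.5, 0], [-0.5, 0, 0, 2.5, -0.174], [-0.5, -0.7, 0.7, 0, -0.174], [-0.5, -0.7, 0.7, 0, -0.174], [-0.5, -0.7, 0.7, 0, -0.174], [-0.5, -0.7, 0.7, 0, -0.174], [-0.5, -0.6, 0.7, 0, -0.174]],
  ],
)

```text
time_s: 4.58
tcp_pos: [0.4698, 0.0506, 0.1013]
eef_rot: [-179.9, -0.0, -65.1]
contact_force: [0.7, -0.0, -0.4]
gripper_width: 0.0221
gripper_force: 0.0
```

Emit:
jog_arm(
  deltas=[
    [[-0.5, 0, 0.7, 0, -0.174], [-0.5, 0, 0.7, 0, -0.174], [-0.5, 0, 0.6, 0, -0.174], [-0.5, 0, 0, 0, 0]],
  ],
)

```text
time_s: 5.08
tcp_pos: [0.4699, 0.0707, 0.1012]
eef_rot: [-179.9, 0.0, -94.5]
contact_force: [0.1, -0.8, 0.0]
gripper_width: 0.0218
gripper_force: 0.0
```

```bash
python3 - <<'E'
from h import *
im=r.capture("wrist");t=r.capture("top")
s=r.get_state();print(s["time_s"],s["tcp_pos"],s["eef_rot"],s["joints"])
a=cv2.resize(t[140:290,160:440],(560,300));cv2.imwrite("pics/m2.png",np.vstack([im[:300],a]) )
E
```

```text
5.175 [0.4694699  0.07021259 0.1009171 ] [-1.79971568e+02  1.19461298e-02 -9.43973945e+01] [ 3.23438381e+01  1.04294551e+01 -3.50466821e+01  1.06088455e-02
 -4.44939334e+01 -3.67488011e+01]
```

View pics/m2.png

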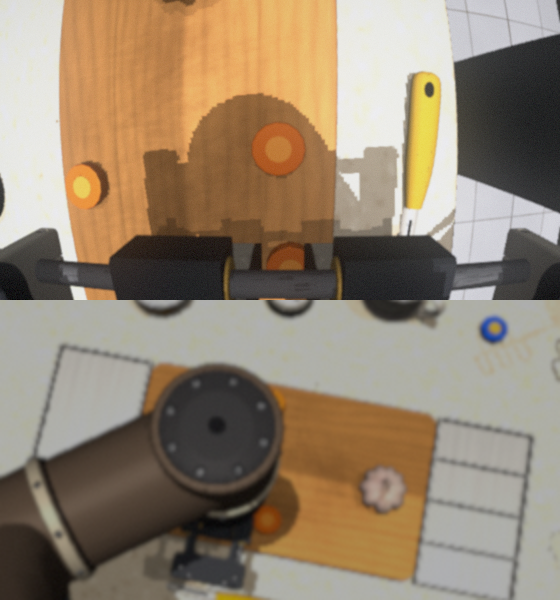

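The wrist view now looks along −y. The middle slice is at (279,149), moved into the near lane. The far slice is at (85,186), and the near slice at about (288,262) is almost centred in the finger gap.

```bash
python3 - <<'E'
from h import *
c=r.camera_info("wrist")
for u,v,z in((279,149,.0255),(85,186,.0225),(288,262,.027),(337,149,.016),(62,149,.016)):print(u,v,np.round(wz(c,u,v,z),4))
E
```

```text
279 149 [0.4683 0.0168 0.0255]
85 186 [0.6208 0.028  0.0225]
288 262 [0.4683 0.0968 0.027 ]
337 149 [0.4284 0.0202 0.016 ]
62 149 [ 0.6436 -0.0041  0.016 ]
```

Emit:
jog_arm(
  deltas=[
    [[-0.5, -0.2, 0, -2, 0], [-0.5, 0, 0, -2, 0], [-0.5, 0, 0, -1.3, 0], [-0.5, 0, 0, -0.8, 0], [-0.5, 0.1, 0.7, 0, 0], [-0.5, 0, 0.7, 0, 0], [-0.5, 0.1, 1, 0, 0], [-0.5, 0.1, 1.1, 0, 0]],
  ],
)

```text
time_s: 6.18
tcp_pos: [0.4702, 0.1062, 0.04]
eef_rot: [-180.0, 0.0, -94.6]
contact_force: [0.1, -0.0, 0.5]
gripper_width: 0.0217
gripper_force: 0.1
```

Emit:
jog_arm(
  deltas=[
    [[-0.5, 0.1, 1.2, 0, 0], [-0.5, 0.1, 1.2, 0, 0], [-0.5, 0.1, 1.2, 0, 0], [-0.5, 0.1, 1.2, 0, 0], [-0.5, 0.1, 1.2, 0, 0], [-0.5, 0.1, 1.2, 0, 0], [-0.5, 0.1, 1.2, 0, 0], [-0.5, 0.1, 1.0, 0, 0]],
  ],
)

```text
time_s: 7.18
tcp_pos: [0.478, 0.2, 0.0395]
eef_rot: [-180.0, 0.0, -94.6]
contact_force: [-0.3, 0.1, -0.7]
gripper_width: 0.0218
gripper_force: 0.0
```

Emit:
jog_arm(
  deltas=[
    [[-0.5, 0.1, 0.8, 0, 0], [-0.5, 0, 0.8, 0, 0], [-0.5, 0, 0.4, 0, 0], [-0.5, 0, 0, 0, 0]],
  ],
)

```text
time_s: 7.68
tcp_pos: [0.4789, 0.2193, 0.0395]
eef_rot: [180.0, -0.0, -94.6]
contact_force: [0.3, 0.2, 0.2]
gripper_width: 0.0217
gripper_force: 0.0
```

Emit:
jog_arm(
  deltas=[
    [[-0.5, 0, 0, 3, 0], [-0.5, 0, 0, 3, 0], [-0.5, -0.2, -4, 0, 0], [-0.5, -0.2, -4, 0, 0], [-0.5, -0.2, -4, 0, 0], [-0.5, -0.2, -4, 0, 0], [-0.5, -0.3, -4, 0, 0], [-0.5, -0.3, -3.9, 0, 0]],
  ],
)

```text
time_s: 8.68
tcp_pos: [0.4645, -0.0213, 0.0997]
eef_rot: [-180.0, 0.0, -94.7]
contact_force: [0.7, 0.7, 1.0]
gripper_width: 0.0219
gripper_force: 0.0
```

```bash
python3 - <<'E'
from h import *
im=r.capture("scene");t=r.capture("top")
s=r.get_state();print(s["time_s"],s["tcp_pos"],s["eef_rot"])
a=cv2.resize(t[140:290,160:440],(560,300));cv2.imwrite("pics/m3.png",np.vstack([cv2.resize(im[150:310,150:449],(560,300)),a]) )
E
```

```text
8.775 [ 0.4636315  -0.02269083  0.09941636] [ 1.79939436e+02 -1.86804822e-02 -9.48313070e+01]
```

View pics/m3.png

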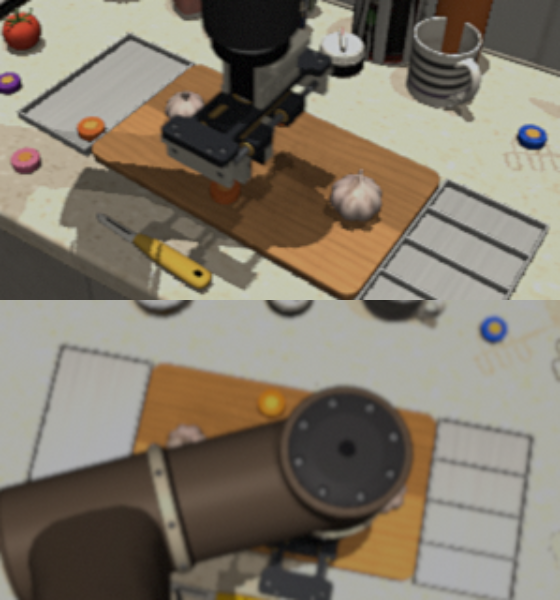

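The scene crop shows the near slice inside the plain tray at (92,127). The far slice is untouched and both bulbs are in place. Next is the second slice, pushed straight past the garlic.

Emit:
jog_arm(
  deltas=[
    [[-0.5, 0, 0, -2, 0], [-0.5, 0, 0, -2, 0], [-0.5, 0, 0, -1.2, 0], [-0.5, 0, 0, -0.8, 0], [-0.5, 0.1, 0.7, 0, 0], [-0.5, 0, 0.7, 0, 0], [-0.5, 0.1, 1, 0, 0], [-0.5, 0.1, 1.1, 0, 0]],
  ],
)

```text
time_s: 9.78
tcp_pos: [0.4683, 0.0161, 0.04]
eef_rot: [-180.0, 0.0, -94.6]
contact_force: [-0.9, -0.2, 0.6]
gripper_width: 0.0223
gripper_force: 0.1
```

Emit:
jog_arm(
  deltas=[
    [[-0.5, 0.1, 1.2, 0, 0], [-0.5, 0.1, 1.2, 0, 0], [-0.5, 0.1, 1.2, 0, 0], [-0.5, 0.1, 1.2, 0, 0], [-0.5, 0.1, 1.2, 0, 0], [-0.5, 0.1, 1.2, 0, 0], [-0.5, 0.1, 1.2, 0, 0], [-0.5, 0.1, 1.2, 0, 0]],
  ],
)

```text
time_s: 10.78
tcp_pos: [0.476, 0.112, 0.0395]
eef_rot: [180.0, -0.0, -94.6]
contact_force: [-0.0, 0.2, 0.1]
gripper_width: 0.0221
gripper_force: 0.1
```

Emit:
jog_arm(
  deltas=[
    [[-0.5, 0.1, 1.2, 0, 0], [-0.5, 0.1, 1.2, 0, 0], [-0.5, 0.1, 1.0, 0, 0], [-0.5, 0, 0.6, 0, 0], [-0.5, 0, 0, 0, 0]],
  ],
)

```text
time_s: 11.4
tcp_pos: [0.4789, 0.1515, 0.0395]
eef_rot: [180.0, 0.0, -94.6]
contact_force: [0.1, 0.2, -0.6]
gripper_width: 0.0216
gripper_force: 0.0
```

Emit:
jog_arm(
  deltas=[
    [[-0.5, 0, -1, 0, 0], [-0.5, 0, 0, 2, 0], [-0.5, -0.4, 0, 2, -0.157], [-0.5, -0.5, 0.3, 0, -0.157], [-0.5, -0.5, 0.3, 0, -0.157], [-0.5, -0.5, 0.3, 0, -0.157], [-0.5, -0.5, 0.3, 0, -0.157], [-0.5, 0, 0, 0, 0]],
  ],
)

```text
time_s: 12.4
tcp_pos: [0.4546, 0.1524, 0.0796]
eef_rot: [180.0, -0.0, -139.6]
contact_force: [0.3, 0.7, -0.7]
gripper_width: 0.022
gripper_force: 0.0
```

```bash
python3 - <<'E'
from h import *
im=r.capture("scene");t=r.capture("wrist")
s=r.get_state();print(s["time_s"],s["tcp_pos"],s["eef_rot"])
cv2.imwrite("pics/m4.png",np.vstack([cv2.resize(im[150:310,150:449],(560,300)),t[:300]]) )
E
```

```text
12.5 [0.45501514 0.15262706 0.07962882] [ 1.79999970e+02  5.09016631e-03 -1.39430179e+02]
```

View pics/m4.png

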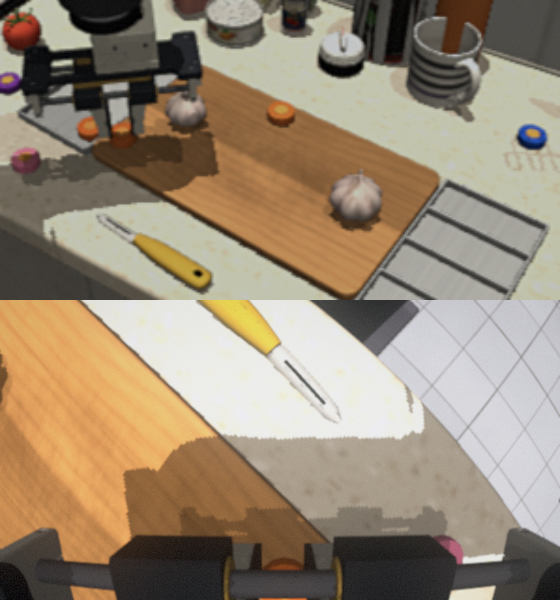

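The second slice is centred between the fingers, now turned 45°, and the first slice is in the tray at (90,127). I lower the fingers and push diagonally inward, off the board end.

Emit:
jog_arm(
  deltas=[
    [[-0.5, 0, 0, -2, 0], [-0.5, 0, 0, -1.2, 0], [-0.5, 0, 0, -0.8, 0], [-0.5, 0.5, 0.4, 0, 0], [-0.5, 0.5, 0.4, 0, 0], [-0.5, 0.8, 0.7, 0, 0], [-0.5, 0.8, 0.7, 0, 0], [-0.5, 0.8, 0.7, 0, 0]],
  ],
)

```text
time_s: 13.5
tcp_pos: [0.4897, 0.1828, 0.0397]
eef_rot: [-180.0, 0.0, -139.6]
contact_force: [0.2, 0.2, -0.1]
gripper_width: 0.0219
gripper_force: 0.1
```

Emit:
jog_arm(
  deltas=[
    [[-0.5, 0.8, 0.7, 0, 0], [-0.5, 0.8, 0.7, 0, 0], [-0.5, 0.8, 0.7, 0, 0], [-0.5, 0.8, 0.7, 0, 0], [-0.5, 0.8, 0.7, 0, 0], [-0.5, 0.8, 0.7, 0, 0], [-0.5, 0.4, 0.4, 0, 0], [-0.5, 0, 0, 0, 0]],
  ],
)

```text
time_s: 14.5
tcp_pos: [0.5411, 0.2284, 0.0394]
eef_rot: [180.0, -0.0, -139.6]
contact_force: [-1.1, 0.1, -0.4]
gripper_width: 0.022
gripper_force: 0.0
```

Emit:
jog_arm(
  deltas=[
    [[-0.5, 0, 0, 4, 0], [-0.5, 0, 0, 4, 0], [-0.5, 1.2, -3.9, 0, 0.157], [-0.5, 1.3, -3.9, 0, 0.157], [-0.5, 1.3, -3.9, 0, 0.157], [-0.5, 1.3, -3.9, 0, 0.157], [-0.5, 1.3, -3.9, -1, 0.157], [-0.5, 1.3, -3.9, -2, 0]],
  ],
)

```text
time_s: 15.5
tcp_pos: [0.6185, -0.0071, 0.0902]
eef_rot: [-179.9, 0.0, -94.5]
contact_force: [-0.3, -0.4, 0.2]
gripper_width: 0.0219
gripper_force: 0.0
```

```bash
python3 - <<'E'
from h import *
im=r.capture("scene");t=r.capture("top")
s=r.get_state();print(s["time_s"],s["tcp_pos"],s["eef_rot"])
cv2.imwrite("pics/m5.png",np.vstack([cv2.resize(im[150:310,150:449],(560,300)),cv2.resize(t[140:290,160:440],(560,300))]) )
E
```

```text
15.6 [ 0.61668178 -0.00941161  0.0871753 ] [ 1.79783488e+02 -6.69453683e-02 -9.48572755e+01]
```

View pics/m5.png

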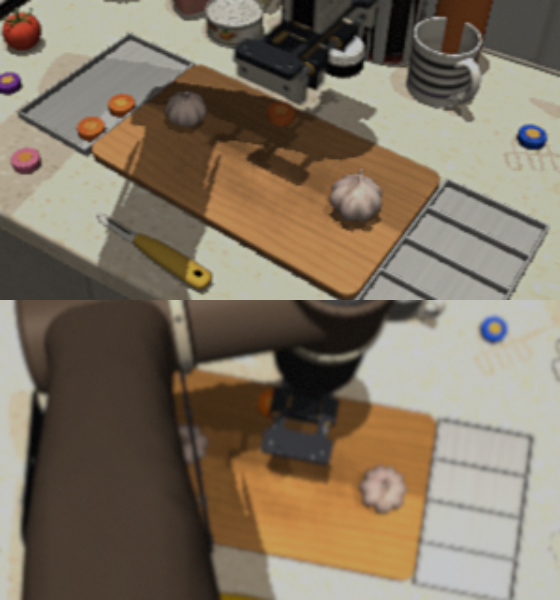

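Both swept slices lie in the tray, at (92,127) and (121,103) in the scene crop, and the garlic is unmoved. Now the far slice.

Emit:
jog_arm(
  deltas=[
    [[-0.5, 0, 0, -2, 0], [-0.5, 0, 0, -1.4, 0], [-0.5, 0, 0, -1, 0], [-0.5, 0, 0, -0.6, 0], [-0.5, 0.1, 0.7, 0, 0], [-0.5, 0, 0.7, 0, 0], [-0.5, 0.1, 1, 0, 0], [-0.5, 0.1, 1.1, 0, 0]],
  ],
)

```text
time_s: 16.6
tcp_pos: [0.6212, 0.0301, 0.0399]
eef_rot: [-180.0, 0.0, -94.6]
contact_force: [0.2, 0.4, -0.1]
gripper_width: 0.0219
gripper_force: 0.1
```

Emit:
jog_arm(
  deltas=[
    [[-0.5, 0.1, 1.2, 0, 0], [-0.5, 0, 1.2, 0, 0], [-0.5, 0.1, 1.2, 0, 0], [-0.5, 0, 1.2, 0, 0], [-0.5, 0.1, 1.2, 0, 0], [-0.5, 0, 1.2, 0, 0], [-0.5, 0.1, 1.2, 0, 0], [-0.5, 0, 1.2, 0, 0]],
  ],
)

```text
time_s: 17.6
tcp_pos: [0.625, 0.126, 0.0396]
eef_rot: [-180.0, -0.0, -94.6]
contact_force: [0.8, -0.8, 0.2]
gripper_width: 0.0219
gripper_force: 0.1
```

Emit:
jog_arm(
  deltas=[
    [[-0.5, 0.1, 1.2, 0, 0], [-0.5, 0, 1.2, 0, 0], [-0.5, 0.1, 1.2, 0, 0], [-0.5, 0, 1.2, 0, 0], [-0.5, 0.1, 1.0, 0, 0], [-0.5, 0, 0.9, 0, 0], [-0.5, 0, 0.8, 0, 0], [-0.5, 0, 0.4, 0, 0]],
  ],
)

```text
time_s: 18.6
tcp_pos: [0.6279, 0.2047, 0.0395]
eef_rot: [-180.0, 0.0, -94.6]
contact_force: [-1.0, -0.4, 0.4]
gripper_width: 0.0219
gripper_force: 0.0
```

Emit:
jog_arm(
  deltas=[
    [[-0.5, 0, 0.5, 0, 0], [-0.5, 0, 0, 0, 0], [-0.5, 0, 0, 4, 0], [-0.5, 0, 0, 5, 0], [-0.5, -1, -4, 4, 0], [-0.5, -1, -5, 2, 0], [-0.5, -1, -5, 0, 0], [-0.5, -1, -5, 0, 0]],
  ],
)

```text
time_s: 19.6
tcp_pos: [0.5874, 0.0175, 0.1902]
eef_rot: [-179.9, 0.0, -94.6]
contact_force: [1.5, -0.6, -0.0]
gripper_width: 0.0215
gripper_force: 0.0
```

Emit:
jog_arm(
  deltas=[
    [[-0.5, -1, -5, 0, 0], [-0.5, -1, -5, 0, 0], [-0.5, -1, -5, 0, 0], [-0.5, -1, -5, 0, 0], [-0.5, 0, 0, 0, 0]],
  ],
)

```text
time_s: 20.23
tcp_pos: [0.5467, -0.1838, 0.1896]
eef_rot: [180.0, -0.0, -94.9]
contact_force: [0.1, 0.8, 0.3]
gripper_width: 0.0219
gripper_force: 0.0
```

```bash
python3 - <<'E'
from h import *
im=r.capture("scene");t=r.capture("top")
s=r.get_state();print(s["time_s"],s["tcp_pos"])
cv2.imwrite("pics/s6.png",im);cv2.imwrite("pics/t6.png",t)
cv2.imwrite("pics/m6.png",np.vstack([cv2.resize(im[150:310,150:449],(560,300)),cv2.resize(t[140:290,160:440],(560,300))]) )
E
```

```text
20.325 [ 0.54759544 -0.18147229  0.18957709]
```

View pics/m6.png

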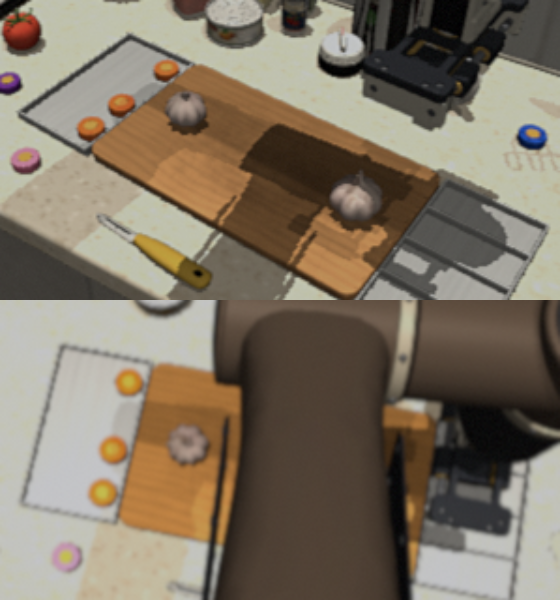

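All three slices appear in the plain tray, at (128,82), (113,150) and (102,192) in the top half. I'll check numerically that each lies flat clear of the wall.

```bash
python3 - <<'E'
from h import *
Y=np.array([.08,.997]);X=np.array([.997,-.08]);o=np.array([.5375,.007])
P=[]
for n,box in(("top",(160,160,235,260)),("scene",(180,175,252,230))):
    c=r.camera_info(n);im=cv2.imread(f"pics/{n[0]}6.png");h=cv2.cvtColor(im,cv2.COLOR_BGR2HSV)
    m=(cv2.inRange(h,(5,110,60),(32,255,255))>0)
    if n=="top": m&=(h[...,0]>0)
    for x,t in blobs(m,40,400)[0]:
        if box[0]<x[0]<box[2] and box[1]<x[1]<box[3]:
            p=onz(c,*x,.012)[:2]-o;print(n,np.round(x,1),t.tolist(),"board",np.round([p@X,p@Y],4))
E
```

```text
top [224.1 180.6] [218, 175, 13, 12, 128] board [0.0759 0.2158]
top [216.2 214.5] [210, 208, 13, 14, 136] board [-0.0167  0.2157]
top [210.9 236.1] [205, 230, 13, 13, 135] board [-0.0742  0.2162]
scene [238.2 186.9] [232, 182, 13, 11, 110] board [0.0703 0.2142]
scene [214.3 205.4] [208, 200, 14, 12, 128] board [-0.0213  0.2142]
scene [198.1 217.8] [191, 212, 15, 13, 142] board [-0.0784  0.2144]
```

```bash
python3 - <<'E'
import cv2
a=cv2.imread("pics/s6.png")[165:235,155:265];cv2.imwrite("pics/z6.png",cv2.resize(a,None,fx=7,fy=7,interpolation=cv2.INTER_CUBIC))
E
```

```text
(no output)
```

View pics/z6.png

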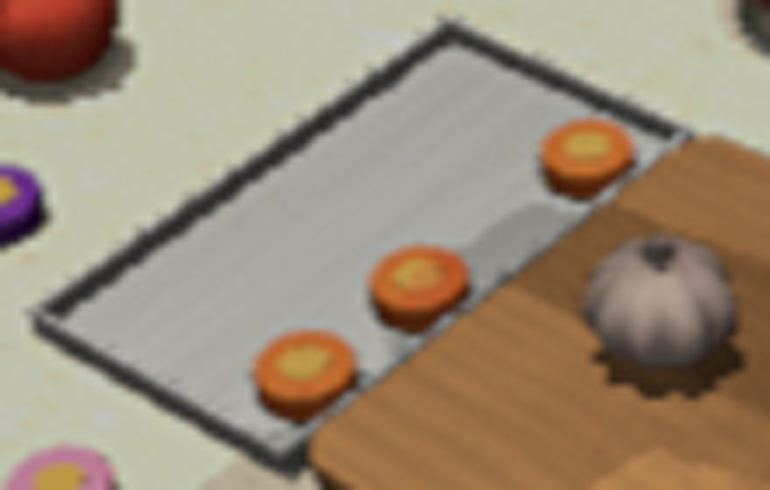

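The zoom shows the three slices flat at (587,155), (420,285) and (305,370), inside the tray wall, with the garlic unmoved. I'm handing in.

```bash
python3 -c "
from plant import r
print(r.close_job())"
```

```text
the job is handed in; nothing more can be done
None
```

All three carrot slices were swept off the board and lie flat inside the plain tray, the garlic bulbs were left where they were, and the job was handed in at about 20 s.

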